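Put the block plane away in the tool chest

TASK

Put the block plane away: stand it gently on its sole in the open upper drawer of the tool chest, down on the green lining between the two dark cleats, then slide the drawer fully home past its catch without slamming it. The plane is lying on its side; its iron is backed off, so it may stand on its sole on the bench while you change your hold. Leave the other things on the bench and on the chest as they are.

Things in the scene. Friction and masses are not known exactly. Their poses are not given: they have to be found in the camera images.
- plane: Block plane, 160 mm long, 52 wide, 45 high, 0.6 kg. Origin: middle of the sole's face; x points to the toe (round brass knob end), z up from the sole. Starts lying with its left cheek (+y) on the bench, so z is level and the origin 26 mm up. Centre of mass about 12 mm above the sole: rolled 30 degrees or more about the sole's lower edge, it tips onto the sole by itself.
- waist (a point): Point on the plane's middle plane, x 0, 18 mm above the sole; plane's axes. The side cheeks are flush with the sole's edges and 36 mm high for x -25 to 25 (20 mm beyond). For x -10 to 10 all between them is lower, so here it can be gripped sole to cheek tops (36 mm) or across the cheeks (52 mm). The cap dome (x -50) reaches 45 mm and the knob (x 56) 37 mm above the sole.
- drawer (a joint): How far the chest's upper drawer stands open, in m: 0 is fully home (front flush with the chest), 0.2 fully out. It runs with about 1.5 N of friction. A sprung roller catch inside resists from 14 mm to 6 mm before home (a push of about 8 N), then pulls the drawer the rest of the way and holds it.
- bay (a point): Middle of the plane's place on the drawer's green lined floor, 72 mm above the bench; rides with the drawer. x points the way the drawer closes, y along its front, z up. Two cleats, 8 mm high and 8 wide, 200 long along y, stand 58 mm apart: the plane lies along y, 3 mm to spare each side. Drawer front: inner face at x -67, top 52 mm above the floor. A 22 mm high divider stands at x 67.
- front (a point): Point on the outer face of the upper drawer's front, middle of its width, 106 mm above the bench, 82 mm in -x from bay; same axes, so push along +x. The front spans 66 to 124 mm above the bench and is 332 mm wide. Two brass knobs, 24 mm across and standing out 22 mm, sit 105 mm either side of the middle, 10 mm lower.
- chest: Wooden bench-top tool chest, fixed: 275 mm deep (x), 360 mm wide (y), 136 mm high, two drawers in its -x face, the upper one open. Origin: middle of its underside; x points from the drawer fronts to the back.
- mallet: Wooden mallet lying down, bystander: 240 mm long along x, head 100 mm wide (y) at the +x end, 55 mm high. Origin on its underside, 85 mm from the middle of the head.
- square: Combination square lying flat, bystander: 260 mm steel rule along x with a blue head. Origin on its underside.
- glue: Yellow glue bottle, standing, bystander: 60 mm across, 170 mm high. Origin under its middle.
- screws: Glass jar of screws, standing, bystander: 72 mm across, 90 mm high. Origin under its middle.
- sander: Cork sanding block, bystander: 110 x 65 x 35 mm. Origin under its middle.
- pushstick: Orange push stick lying flat, bystander: 260 mm long, 12 mm thick. Origin on its underside.
- gauge: Marking gauge lying on top of the chest towards the back, bystander: 190 mm beam along y, 50 mm high. Origin under its middle.
Things that resemble listed ones, but are neither listed nor needed, are in the scene too. Of the things like the plane, leave any that is turquoise; of the rest the smaller one is meant.

How it is judged:
By the outcome, as a careful person would: the job done as asked, in the order asked, and still so for the second after the job is handed in, with the robot touching nothing.
It also fails if it takes over 72 s, if anything falls off the work surface, if the arm or the gripper's body presses on something with over 40 N, if the wrist force passes 120 N, or if a joint passes its speed limit or range.

ROBOT

A 7-joint arm with a two-finger parallel gripper is mounted at the origin on the work surface. World frame = base frame: x ahead of the robot, y to its left, z up, the work surface at z = 0. Lengths are in mm, angles in rad, forces in N, time in s.
With the tool pointing down it reaches from about 400 to 875 mm from the base axis. Payload 4.4 kg.
Tool frame: the origin (TCP) lies midway between the tips of the shut fingers; the grasp point (between the pads) lies ctrl.grip_depth behind it (ctrl.grip_depth is the distance from the TCP to the grasp point, in mm); z points along the fingers, y is the line along which they close (so a half turn about z gives the same grasp; the last joint's range is limited). The gripper opens to 85 mm and grips with 20 to 120 N. Pads are 22 mm wide; open, the fingers measure 114 mm over their backs; the gripper's body (76 mm by 85 mm) begins 54 mm behind the grasp point. The pads swing forward as they close: fully open they stand 13 mm farther back than shut.
Start: joints at [-1.257, 0.628, 0.038, 1.517, -0.027, 0.996, -0.02], TCP at [240.955, 603.704, 231.313] pointing down, gripper open.
Joint ranges: [-3.06, 3.06], [-0.37, 2.12], [-1.25, 1.32], [0.18, 2.47], [-1.1, 4.24], [0.23, 1.98], [-2.94, 2.94]. Speed limits (rad/s): [2.57, 2.57, 3.14, 3.14, 3.14, 3.14, 3.14].

INTERFACE

Orientations are given as [roll, pitch, yaw] about the fixed x, y, z axes, in that order (R = Rz(yaw) Ry(pitch) Rx(roll)).
In Python, from cell import ctrl gives the robot as it stands.
- The arm moves only by the tool carry_out, never from a script. Its argument "deltas" is one flat list of numbers, 7 for each row, row after row: the turn, a rotation vector about the tool's x, y, z in degrees, then the shift along the tool's x, y, z in m, then the closure, from -1 (fully open) to 1 (shut). In form: [wx, wy, wz, dx, dy, dz, claw, wx, wy, wz, dx, dy, dz, claw, ...]. A call has 1 to 12 rows; each row shifts and turns the commanded pose from where the row before left it, along the tool's axes as they then stand; what a row does not reach is not made up. A row lasts 1/8 s, in which the tool goes at most 62.5 mm and 10.7 degrees, less where a joint would pass 70% of its speed; a pose out of reach is approached as far as the arm can. A call with a gripper value outside its range is refused whole. The fingers move at their own pace and stop on an object; the grip force is fixed at half the most. Time passes only in rows, so rows that do not move let the fingers close. It gives the time, the measured TCP pose, the force, the opening and the grip force at its end, in the units of the state.
- ctrl.read_state(): the state, without advancing time (a new reading comes with each control period).
- ctrl.get_image(name): name is "scene" or "top" or "wrist"; returns the picture (480x640x3 uint8, red, green, blue); there is no depth.
- ctrl.calibration(name): a dict with "mtx" (3x3 intrinsics, pixels), "R" (3x3) and "t" (3): a world point X has camera coordinates R X + t. Camera axes: x right, y down, z forward; pixel columns grow to the right and rows downward; lengths in mm; the calibration is good to about 2 mm. A picture is of the moment at which its call begins: read the wrist's pose just before it. calibration takes no time and is no camera call; for the wrist camera it gives the pose at the moment of the call.
- ctrl.finish_job(): hands the job in; it is judged then, once.
The state is a dict: "clock": time; "qpos": joint angles; "qd": joint speeds; "tau": joint torques, N m; "eef_pos": TCP position; "tool_rot": TCP orientation; "force": force on the tool from outside, world axes, zero at the start; "torque": the same for the moment, N m; "width": finger opening in mm; "gripper_force": force on a finger pad.
Only numpy, scipy, OpenCV 4.12 (cv2) and the standard library are available. Lean on these libraries where they do the work, as an engineer would, in place of code of your own. Each camera call takes 0.05 s, during which the arm holds its last target. There are 200 camera calls.

## Working session

There is one attempt and no reset: what is moved stays moved. The work goes in short steps, Python scripts to look and compute and a tool call to move; the robot and the scene stay as the last step left them, time stands still between calls to the robot, and variables do not carry over. Pictures are saved under pics/ and viewed, at most 10 in all, crops included, and the job is handed in when it is done.

Besides the shell and the picture viewer there is one more tool, called after ">>>" as a command line: name --argument value ..., lists and objects as JSON in quotes. carry_out: Moves the arm, as the interface text tells. Its arguments: {"type":"object","properties":{"deltas":{"type":"array"}},"required":["deltas"]}

```bash
mkdir -p pics; ls; python3 - <<'E'
from cell import ctrl
import cv2,numpy as np
s=ctrl.read_state();print({k:np.round(v,3) for k,v in s.items()},ctrl.grip_depth)
for n in("scene","top"):
    cv2.imwrite(f"pics/{n}0.png",ctrl.get_image(n)[:,:,::-1]);c=ctrl.calibration(n);print(n,np.round(c["mtx"],1).tolist(),np.round(c["R"],3).tolist(),np.round(c["t"],1))
E
```

```text
pics
{'clock': np.float64(0.0), 'qpos': array([-1.257,  0.629,  0.038,  1.518, -0.027,  0.996, -0.02 ]), 'qd': array([-0.   ,  0.   ,  0.   , -0.001,  0.002,  0.   ,  0.003]), 'tau': array([-1.0000e-03, -5.6340e+01,  1.2260e+00, -1.9345e+01,  1.1000e-02,
        1.1000e-02,  0.0000e+00]), 'eef_pos': array([240.722, 603.109, 230.404]), 'tool_rot': array([-3.14 ,  0.   ,  2.762]), 'force': array([ 0.126, -0.536,  0.661]), 'torque': array([ 0.038,  0.022, -0.01 ]), 'gripper_force': np.float64(0.0), 'width': np.float64(85.366)} 18.700000000000003
scene [[482.9, 0.0, 322.0], [0.0, 482.9, 236.4], [0.0, 0.0, 1.0]] [[-0.005, 1.0, 0.004], [0.795, 0.007, -0.607], [-0.607, 0.0, -0.795]] [   7.  -322.7 1651.9]
top [[461.5, 0.0, 315.8], [0.0, 461.5, 241.3], [0.0, 0.0, 1.0]] [[0.019, -1.0, 0.021], [-0.99, -0.022, -0.138], [0.138, -0.018, -0.99]] [ -39.1  506.5 1248. ]
```

View pics/scene0.png

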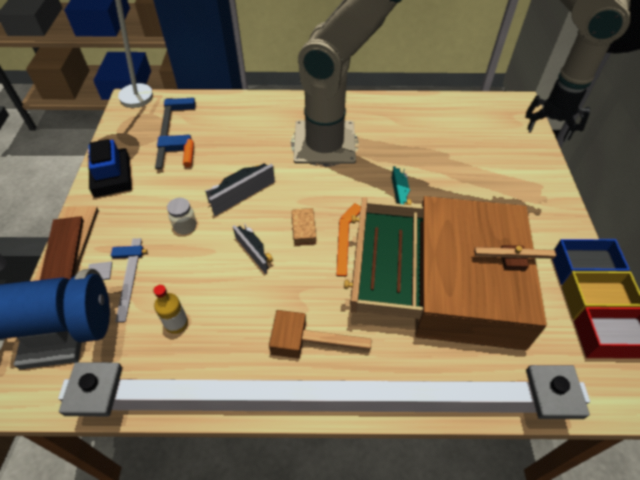

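View pics/top0.png

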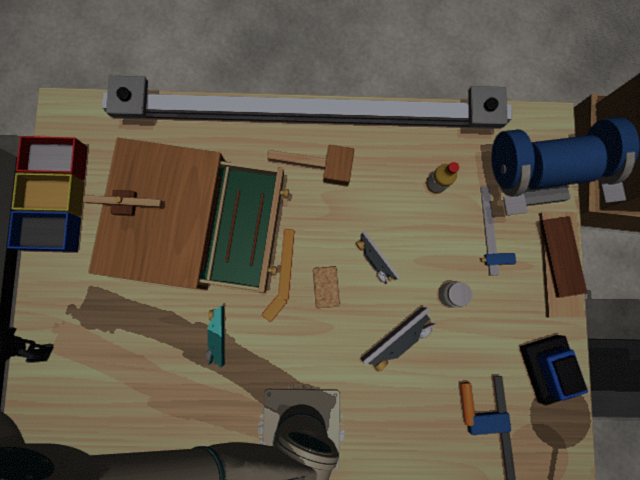

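In the top view, the candidates for the plane are the small grey one at (378,258), the large grey one at (398,338) and the turquoise one at (216,335). I choose the small grey one. Next is a close crop from both views.

```bash
cat > h.py <<'E'
from cell import ctrl
import cv2,numpy as np
from scipy.spatial.transform import Rotation as Ro
def ray(c,uv):
    d=c["R"].T@np.linalg.inv(c["mtx"])@np.array([uv[0],uv[1],1.]);o=-c["R"].T@c["t"];return o,d
def onz(c,uv,z):
    o,d=ray(c,uv);return o+d*(z-o[2])/d[2]
def tri(c1,u1,c2,u2):
    A=[];b=[]
    for c,u in((c1,u1),(c2,u2)):
        o,d=ray(c,u);d/=np.linalg.norm(d);P=np.eye(3)-np.outer(d,d);A.append(P);b.append(P@o)
    return np.linalg.lstsq(np.vstack(A),np.hstack(b),rcond=None)[0]
def proj(c,X):
    p=c["mtx"]@(c["R"]@np.array(X,float)+c["t"]);return p[:2]/p[2]
E
python3 - <<'E'
from h import *
a=cv2.imread("pics/scene0.png")[210:285,220:290];b=cv2.imread("pics/top0.png")[222:297,345:415]
f=lambda i:cv2.resize(i,(392,420),interpolation=cv2.INTER_CUBIC)
cv2.imwrite("pics/crop1.png",np.hstack([f(a),f(b)]))
c=ctrl.calibration("top");s=ctrl.calibration("scene")
print(onz(c,(362,240),26),onz(c,(390,280),26),onz(s,(268,262),26),onz(s,(238,230),26))
# drawer
t=cv2.imread("pics/top0.png");g=cv2.cvtColor(t,cv2.COLOR_BGR2HSV)
m=cv2.inRange(g,(60,60,20),(95,255,255));m[:, :200]=0;m[:,290:]=0;m[300:]=0
cs=max(cv2.findContours(m,0,2)[0],key=cv2.contourArea);r=cv2.minAreaRect(cs);print(r,[np.round(onz(c,p,72)).tolist() for p in cv2.boxPoints(r)])
for p in((231,227),(255,229)):print(onz(c,p,80))
for n,q in(("knob top",(286,194)),("knob bot",(272,270))):print(n,onz(c,q,96))
for p in((375,258),(401,268)):print("scene cleat",onz(s,p,80))
E
```

```text
[ 515.03982681 -158.262666     26.        ] [ 404.49551012 -236.88186752   26.        ] [ 515.12543315 -151.8865966    26.        ] [ 404.86005617 -245.98574327   26.        ]
((243.09750366210938, 227.51559448242188), (47.752628326416016, 112.52873229980469), 9.090276718139648) [[394.0, 250.0, 72.0], [700.0, 217.0, 72.0], [682.0, 87.0, 72.0], [376.0, 124.0, 72.0]]
[534.54474553 200.87668093  80.        ]
[530.58618232 136.42143079  80.        ]
knob top [624.99703599  55.21091561  96.        ]
knob bot [420.16024217  86.05914869  96.        ]
scene cleat [537.08786601 133.96486935  80.        ]
scene cleat [567.89969177 199.02741359  80.        ]
```

View pics/crop1.png

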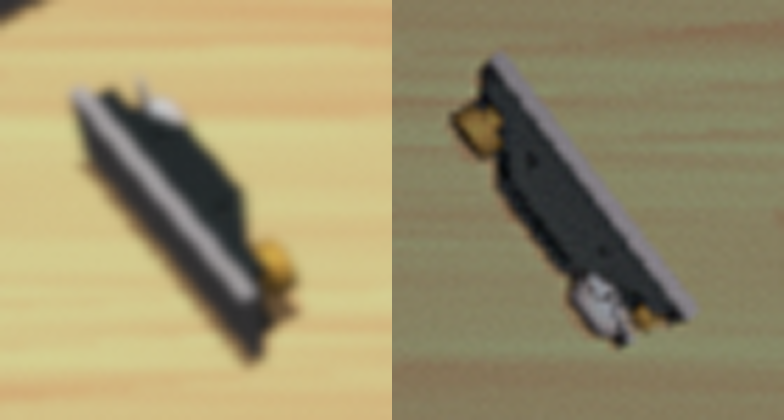

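The small grey plane at top (378,258) lies on its cheek, with its light sole edge on the right and its brass knob (toe) at (362,243) towards +x,+y. It is clearly the smaller non-turquoise one. I'll swing over, stopping above the drawer for a wrist look.

>>> carry_out --deltas '[0, 0, 5.7, -0.06, -0.01, 0, -1, 0, 0, 5.7, -0.06, -0.01, 0, -1, 0, 0, 5.7, -0.06, -0.01, 0, -1, 0, 0, 5.7, -0.06, -0.01, 0, -1, 0, 0, 5.7, -0.059, -0.01, 0, -1, 0, 0, 5.7, -0.058, -0.01, 0, -1, 0, 0, 5.7, -0.057, -0.01, 0.0, -1, 0, 0, 5.7, -0.056, -0.01, 0.0, -1, 0, 0, 5.7, -0.056, -0.01, 0.0, -1, 0, 0, 0, 0, 0, -0.04, -1, 0, 0, 0, 0, 0, -0.04, -1]'

```text
clock: 1.48
eef_pos: [544.6, 185.8, 311.6]
tool_rot: [-3.139, 0.0, 1.864]
force: [0.7, 0.5, -0.8]
width: 85.4
gripper_force: 0.0
```

```bash
python3 - <<'E'
from h import *
s=ctrl.read_state();print(np.round(s["eef_pos"],1),np.round(s["tool_rot"],3),np.round(s["qpos"],2))
c=ctrl.calibration("wrist");i=ctrl.get_image("wrist")[:,:,::-1]
np.savez("w1.npz",**c);cv2.imwrite("pics/w1.png",i);print(np.round(c["mtx"],1).tolist(),-c["R"].T@c["t"])
for p in((535,168,72),(455,-195,26)):print(proj(c,p))
E
```

```text
[544.6 185.8 311.6] [-3.139  0.     1.864] [-0.58  0.46  0.31  1.63 -0.15  1.09  0.06]
[[406.7, 0.0, 310.3], [0.0, 406.7, 238.4], [0.0, 0.0, 1.0]] [523.44835477 257.27757428 454.19498137]
[295.7059469  210.27696933]
[160.40127861 444.84162176]
```

View pics/w1.png

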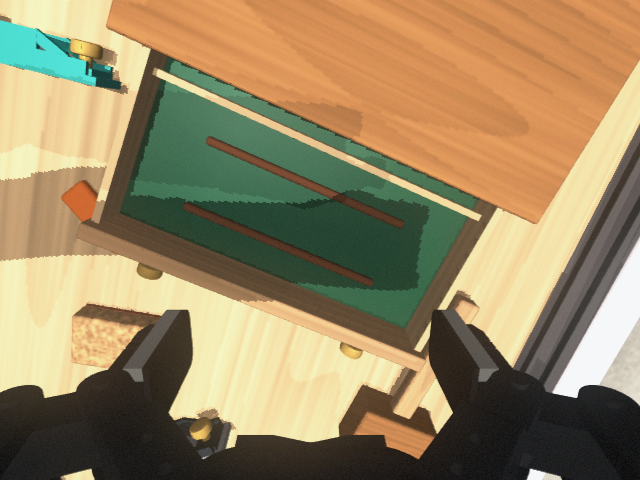

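The wrist view shows the drawer. The cleats run (208,140)-(402,224) and (187,206)-(371,283), and the front has knobs at (149,270) and (351,350). Next I'll segment the cleats and compute, then go to the plane.

```bash
cat >> h.py <<'E'
def cleats(img,c,z=80):
    h=cv2.cvtColor(img,cv2.COLOR_BGR2HSV);lab=cv2.cvtColor(img,cv2.COLOR_BGR2LAB)
    g=cv2.inRange(h,(60,40,10),(95,255,255))
    hull=cv2.convexHull(max(cv2.findContours(cv2.morphologyEx(g,3,np.ones((15,15))),0,2)[0],key=cv2.contourArea))
    roi=np.zeros_like(g);cv2.fillConvexPoly(roi,hull,255)
    m=cv2.inRange(lab,(0,137,0),(255,255,255))&cv2.erode(roi,np.ones((9,9)))
    out=[]
    for k in sorted(cv2.findContours(m,0,2)[0],key=cv2.contourArea)[-3:]:
        r=cv2.minAreaRect(k);b=cv2.boxPoints(r)
        if np.linalg.norm(b[0]-b[1])>np.linalg.norm(b[1]-b[2]):e=((b[1]+b[2])/2,(b[0]+b[3])/2)
        else:e=((b[0]+b[1])/2,(b[2]+b[3])/2)
        out.append([np.round(onz(c,p,z),1) for p in e]+[np.round(e).tolist()])
    return out
E
python3 - <<'E'
from h import *
i=cv2.imread("pics/w1.png");c=dict(np.load("w1.npz"))
for o in cleats(i,c):print(o,np.linalg.norm(o[0]-o[1]))
ct=ctrl.calibration("top")
for o in cleats(cv2.imread("pics/top0.png"),ct):print("top",o,np.linalg.norm(o[0]-o[1]))
# front top outer edge (wrist px), z=124
for p in((78,236),(413,370)):print("front top",onz(c,p,124))
for p in((149,273),(351,352)):print("knob",onz(c,p,96))
# plane estimates
s=ctrl.calibration("scene")
A=tri(ct,(362.5,232.4),s,(265.5,263.6));B=tri(ct,(399.6,277.7),s,(233.4,226.1));print(A,B)
E
```

```text
[array([570. , 193.3,  80. ]), array([636.2, 185.7,  80. ]), [[339.0, 198.0], [403.0, 225.0]]] 66.63482572949378
[array([440.4, 209.3,  80. ]), array([569. , 193.6,  80. ]), [[207.0, 139.0], [338.0, 197.0]]] 129.5548146538754
[array([432.4, 144.1,  80. ]), array([628.2, 120.6,  80. ]), [[183.0, 205.0], [372.0, 283.0]]] 197.20519770026354
top [array([634.4, 185.9,  80. ]), array([442.5, 208.7,  80. ]), [[238.0, 191.0], [226.0, 261.0]]] 193.24970892604208
top [array([627.6, 120.1,  80. ]), array([435.7, 143.4,  80. ]), [[262.0, 194.0], [251.0, 264.0]]] 193.30933759133316
front top [362.86189909 105.11227699 124.        ]
front top [682.24016735  64.2218795  124.        ]
knob [418.35977955  74.95316757  96.        ]
knob [628.42045369  49.39342018  96.        ]
[ 533.52071597 -156.40035497   45.38112163] [ 409.7974547  -256.97167946   50.29708438]
```

>>> carry_out --deltas '[0, 0, 5.7, -0.056, -0.007, 0, -1, 0, 0, 5.7, -0.055, -0.007, 0, -1, 0, 0, 5.7, -0.054, -0.007, 0, -1, 0, 0, 5.7, -0.053, -0.007, 0, -1, 0, 0, 5.7, -0.053, -0.007, 0, -1, 0, 0, 5.7, -0.052, -0.007, 0, -1, 0, 0, 5.7, -0.051, -0.007, 0.02, -1, 0, 0, 10, 0, 0, 0.02, -1, 0, 0, 10, 0, 0, 0.02, -1, 0, 0, 8, 0, 0, 0, -1, 0, 0, 0, 0, 0, 0, -1]'

```text
clock: 2.9
eef_pos: [497.8, -179.2, 250.7]
tool_rot: [-3.141, 0.001, 0.683]
force: [0.8, -0.5, -0.6]
width: 85.3
gripper_force: 0.0
```

```bash
python3 - <<'E'
from h import *
s=ctrl.read_state();print(np.round(s["eef_pos"],1),np.round(s["tool_rot"],3),np.round(s["qpos"],2))
c=ctrl.calibration("wrist");i=ctrl.get_image("wrist")[:,:,::-1]
np.savez("w2.npz",**c);cv2.imwrite("pics/w2.png",i)
E
```

```text
[ 497.8 -179.2  250.7] [-3.141e+00  1.000e-03  6.830e-01] [-0.14  0.5   0.65  1.84 -0.37  0.92 -0.21]
```

View pics/w2.png

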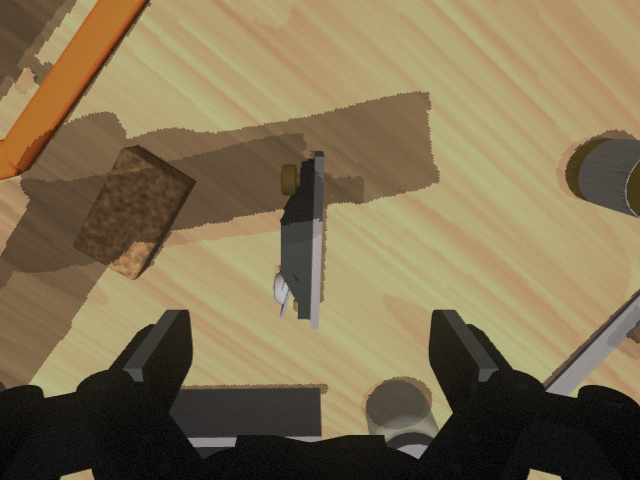

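The wrist view shows the plane at px (312,240): toe at the top (knob 290,180), sole edge on the right from (325,152) to (319,328), cap at (280,290). The view from the top agrees.

```bash
python3 - <<'E'
from h import *
c=dict(np.load("w2.npz"));ct=ctrl.calibration("top")
A=onz(c,(324.5,152),52);B=onz(c,(319,328),52);print(A,B,np.linalg.norm(A-B))
print("tri toe",tri(c,(324.5,152),ct,(362.5,232.4)),"heel",tri(c,(319,328),ct,(399.6,277.7)))
d=(A-B)/np.linalg.norm(A-B);az=np.arctan2(d[1],d[0]);zb=np.array([-d[1],d[0],0]);print("az",np.degrees(az))
W=(A+B)/2+18*zb;print("waist",W)
s=ctrl.read_state();R=Ro.from_euler("xyz",s["tool_rot"]).as_matrix()
# want tool y = -zb (yaw=az)
print("yaw now",np.degrees(s["tool_rot"][2]),"tool shift",R.T@(W-s["eef_pos"]))
print("cheeks",onz(c,(281,225),52), (onz(c,(281,240),52)-B)@zb,"knob",(onz(c,(290,180),26)-B)@np.c_[d,zb],"cheek ends", [(onz(c,p,52)-(A+B)/2)@d for p in((281,222),(282,268))])
E
```

```text
[ 539.68515327 -160.32833435   52.        ] [ 411.27457944 -260.35378207   52.        ] 162.77089930257475
tri toe [ 538.16733328 -162.07399302   15.55538132] heel [ 410.26997231 -259.87993192   50.26672208]
az 37.91681651413445
waist [ 464.41856445 -196.1407906    52.        ]
yaw now 39.20447623852091 tool shift [-36.53642839  -8.05459111 199.02940347]
cheeks [ 467.91063461 -170.84604835   52.        ] 35.80401497901977 knob [134.92866529  29.49180515] cheek ends [np.float64(20.993612316667786), np.float64(-21.679238535731457)]
```

>>> carry_out --deltas '[0, 0, 1.3, -0.0365, -0.008, 0.04, -1, 0, 0, 0, 0, 0, 0.05, -1, 0, 0, 0, 0, 0, 0.05, -1, 0, 0, 0, 0, 0, 0.05, -1, 0, 0, 0, 0, 0, 0.03, -1, 0, 0, 0, 0, 0, 0.0155, -1, 0, 0, 0, 0, 0, 0, -1]'

```text
clock: 3.82
eef_pos: [464.6, -196.2, 15.5]
tool_rot: [-3.141, -0.0, 0.659]
force: [0.3, 0.1, 0.4]
width: 85.3
gripper_force: 0.0
```

```bash
python3 - <<'E'
from h import *
s=ctrl.read_state();print(np.round(s["eef_pos"],1),np.round(s["tool_rot"],3),np.round(s["qpos"],2))
E
```

```text
[ 464.6 -196.2   15.5] [-3.141 -0.     0.659] [ 0.14  0.81  0.31  2.07 -0.69  0.36  0.11]
```

>>> carry_out --deltas '[0, 0, 0, 0, 0, 0, 0, 0, 0, 0, 0, 0, 0, 0.3, 0, 0, 0, 0, 0, 0, 1, 0, 0, 0, 0, 0, 0, 1, 0, 0, 0, 0, 0, 0, 1, 0, 0, 0, 0, 0, 0, 1]'

```text
clock: 4.58
eef_pos: [465.2, -196.2, 16.8]
tool_rot: [3.14, -0.001, 0.659]
force: [-0.6, 0.6, 6.2]
width: 35.2
gripper_force: 59.2
```

>>> carry_out --deltas '[0, 0, 0, 0, 0, -0.02, 1, 0, 0, 0, 0, 0, -0.05, 1, 0, 0, 0, 0, 0, -0.05, 1, 0, 0, 0, 0.04, 0.026, 0, 1, 0, 0, 0, 0.04, 0.026, 0, 1, 0, 0, 10, 0, 0, 0, 1, 0, 0, 10, 0, 0, 0, 1, 0, 0, 10, 0, 0, 0, 1, 0, 0, 10, 0, 0, 0, 1, 0, 0, 10, 0, 0, 0, 1, 0, 0, 10, 0, 0, 0, 1]'

```text
clock: 5.95
eef_pos: [558.8, -187.1, 134.8]
tool_rot: [-3.141, 0.003, -0.394]
force: [0.5, 0.3, -7.0]
width: 34.7
gripper_force: 62.1
```

```bash
python3 - <<'E'
from h import *
s=ctrl.read_state();print(np.round(s["eef_pos"],1),np.round(s["tool_rot"],3),np.round(s["qpos"],2),s["width"])
E
```

```text
[ 558.8 -187.1  134.8] [-3.141e+00  3.000e-03 -3.940e-01] [-0.21  0.83  0.84  1.8  -0.78  0.9  -0.97] 34.727973531280306
```

>>> carry_out --deltas '[0, 0, 10, 0, 0, 0, 1, 0, 0, 10, 0, 0, 0, 1, 0, 0, 10, 0, 0, 0, 1, 0, 0, 10, 0, 0, 0, 1, 0, 0, 10, 0, 0, 0, 1, 0, 0, 8, 0, 0, 0, 1, 9, 0, 0, 0, 0, 0, 1, 9, 0, 0, 0, 0, 0, 1, 9, 0, 0, 0, 0, 0, 1, 9, 0, 0, 0, 0, 0, 1, 9, 0, 0, 0, 0, 0, 1, 0, 0, 0, 0, 0, 0, 1]'

```text
clock: 7.45
eef_pos: [554.9, -208.8, 115.5]
tool_rot: [-2.721, 0.083, -1.412]
force: [-0.4, -1.3, -7.2]
width: 34.9
gripper_force: 64.0
```

```bash
python3 - <<'E'
from h import *
s=ctrl.read_state();print(np.round(s["eef_pos"],1),np.round(s["tool_rot"],3),np.round(s["qpos"],2),s["width"])
R=Ro.from_euler("xyz",s["tool_rot"]).as_matrix();print(np.round(R,3))
i=ctrl.get_image("scene")[:,:,::-1];c=ctrl.calibration("scene");u,v=map(int,proj(c,s["eef_pos"]));print(u,v)
j=ctrl.get_image("wrist")[:,:,::-1]
cv2.imwrite("pics/c2.png",np.hstack([cv2.resize(i[v-60:v+60,u-60:u+60],(400,400)),cv2.resize(j,(400,400))]))
E
```

```text
[ 554.9 -208.8  115.5] [-2.721  0.083 -1.412] [ 0.58  0.65 -0.12  2.08 -1.1   0.27 -1.46] 34.8631105535578
[[ 0.157 -0.907  0.391]
 [-0.984 -0.111  0.139]
 [-0.083 -0.407 -0.91 ]]
241 254
```

View pics/c2.png

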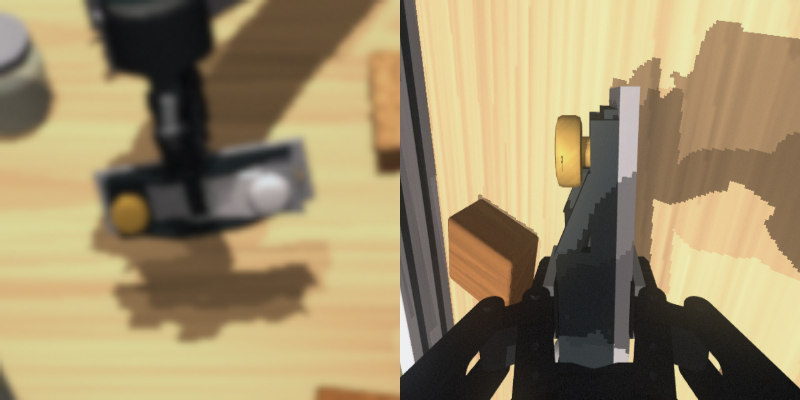

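The scene and wrist crops show the plane firmly held, toe towards -y, rolled about 24°. There the joints hit their limits (j5 -1.1, j6 0.27), so leaning inward does not work. I'll turn back and lean outward instead.

>>> carry_out --deltas '[-10, 0, 0, 0, 0, 0, 1, -10, 0, 0, 0, 0, 0, 1, -4, 4.8, 0, 0, 0, 0, 1, 0, 0, -10, 0, 0, 0, 1, 0, 0, -10, 0, 0, 0, 1, 0, 0, -10, 0, 0, 0, 1, 0, 0, -10, 0, 0, 0, 1, 0, 0, -10, 0, 0, 0, 1, 0, 0, -10, 0, 0, 0, 1, 0, 0, -10, 0, 0, 0, 1, 0, 0, -10, 0, 0, 0, 1, 0, 0, -10, 0, 0, 0, 1]'

```text
clock: 9.05
eef_pos: [561.4, -196.0, 111.5]
tool_rot: [-3.134, -0.062, 0.18]
force: [-1.1, -0.2, -6.5]
width: 34.9
gripper_force: 63.4
```

```bash
cat > st.py <<'E'
from h import *
s=ctrl.read_state();print(np.round(s["eef_pos"],1),np.round(s["tool_rot"],3),np.round(s["qpos"],2),s["width"])
R=Ro.from_euler("xyz",s["tool_rot"]).as_matrix();print(np.round(R,3))
E
python3 st.py
```

```text
[ 561.4 -196.   111.5] [-3.134 -0.062  0.18 ] [ 0.27  0.68  0.07  1.83 -0.14  0.58 -0.95] 34.85654626321084
[[ 0.982  0.179  0.06 ]
 [ 0.178 -0.984  0.019]
 [ 0.062 -0.008 -0.998]]
```

>>> carry_out --deltas '[0, -3.5, 0, 0, 0, 0, 1, 0, 0, -10, 0, 0, 0, 1, 0, 0, -10, 0, 0, 0, 1, 0, 0, -10, 0, 0, 0, 1, 0, 0, -10, 0, 0, 0, 1, 0, 0, -10, 0, 0, 0, 1, 0, 0, -10, 0, 0, 0, 1, 10, 0, 0, 0, 0, 0, 1, 10, 0, 0, 0, 0, 0, 1, 10, 0, 0, 0, 0, 0, 1, 10, 0, 0, 0, 0, 0, 1, 0, 0, 0, 0, 0, 0, 1]'

```text
clock: 10.55
eef_pos: [561.7, -195.4, 104.4]
tool_rot: [-2.436, -0.006, 1.223]
force: [-0.3, 0.5, -8.0]
width: 35.0
gripper_force: 64.4
```

```bash
python3 st.py
```

```text
[ 561.7 -195.4  104.4] [-2.436 -0.006  1.223] [ 0.38  1.12 -0.19  1.03  0.1   1.7  -0.13] 34.958363295107745
[[ 0.341  0.717 -0.608]
 [ 0.94  -0.256  0.225]
 [ 0.006 -0.648 -0.761]]
```

>>> carry_out --deltas '[6, 0, 0, 0, 0, 0, 1, 0, 0, 0, 0, 0.018, 0.017, 1, 0, 0, 0, 0, 0.018, 0.017, 1, 0, 0, 0, 0, 0.0125, 0.012, 1, 0, 0, 0, 0, 0.004, 0.004, 1, 0, 0, 0, 0, 0, 0, 1]'

```text
clock: 11.3
eef_pos: [561.8, -199.8, 39.5]
tool_rot: [-2.339, -0.012, 1.214]
force: [-0.0, -0.8, -7.1]
width: 34.4
gripper_force: 64.6
```

```bash
python3 st.py
```

```text
[ 561.8 -199.8   39.5] [-2.339 -0.012  1.214] [ 0.38  1.27 -0.19  0.91  0.1   1.77 -0.12] 34.412063190990224
[[ 0.349  0.654 -0.671]
 [ 0.937 -0.235  0.259]
 [ 0.012 -0.719 -0.695]]
```

>>> carry_out --deltas '[0, 0, 0, 0, 0.0085, 0.0085, 1, 0, 0, 0, 0, 0.0015, 0.0015, 1, 0, 0, 0, 0, 0, 0, 1]'

```text
clock: 11.68
eef_pos: [561.6, -199.2, 25.2]
tool_rot: [-2.339, -0.012, 1.214]
force: [-0.0, 0.5, -7.0]
width: 34.5
gripper_force: 64.6
```

>>> carry_out --deltas '[0, 0, 0, 0, 0.0015, 0.0015, 1, 0, 0, 0, 0, 0, 0, 1]'

```text
clock: 11.92
eef_pos: [561.9, -199.0, 24.0]
tool_rot: [-2.339, -0.012, 1.215]
force: [0.8, -0.0, -3.5]
width: 35.0
gripper_force: 64.2
```

The sole's lower edge touches the bench. I'll open a little and draw back low.

>>> carry_out --deltas '[0, 0, 0, 0, 0, 0, 0.1, 0, 0, 0, 0, 0, -0.004, -0.05, 0, 0, 0, 0, 0.001, -0.007, -0.1, 0, 0, 0, 0, 0.003, -0.01, -0.1, 0, 0, 0, 0, 0.003, -0.01, -0.1, 0, 0, 0, 0, 0.003, -0.01, -0.1, 0, 0, 0, 0, 0, 0, -0.1]'

```text
clock: 12.8
eef_pos: [596.6, -212.3, 45.1]
tool_rot: [-2.341, -0.012, 1.214]
force: [-0.2, 0.5, -0.0]
width: 47.2
gripper_force: 0.0
```

```bash
python3 - <<'E'
from h import *
s=ctrl.read_state();print(np.round(s["eef_pos"],1),s["width"])
i=ctrl.get_image("scene")[:,:,::-1];c=ctrl.calibration("scene");u,v=map(int,proj(c,s["eef_pos"]));print(u,v)
j=ctrl.get_image("top")[:,:,::-1];c=ctrl.calibration("top");a,b=map(int,proj(c,s["eef_pos"]));print(a,b)
cv2.imwrite("pics/c3.png",np.hstack([cv2.resize(i[v-50:v+50,u-50:u+50],(400,400)),cv2.resize(j[b-50:b+50,a-50:a+50],(400,400))]))
E
```

```text
[ 596.6 -212.3   45.1] 47.21814135586525
241 283
382 210
```

View pics/c3.png

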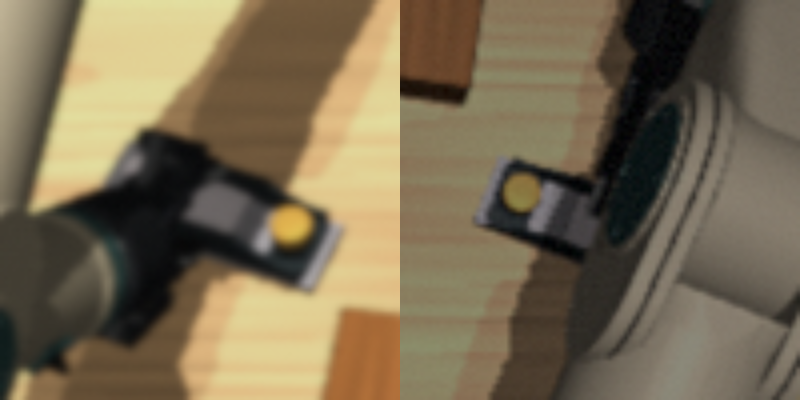

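>>> carry_out --deltas '[0, 0, 0, 0, 0, -0.03, -0.3, 0, 0, 0, 0, 0, -0.05, -1, 0, 0, 0, 0, 0, -0.05, -1, -10, 0, 0, 0, 0, -0.03, -1, -10, 0, 0, 0, -0.03, -0.03, -1, -10, 0, 0, 0, -0.05, -0.02, -1, -10, 0, 0, 0, -0.05, 0, -1, -6, 0, 0, 0.03, -0.04, 0, -1, 0, 0, 0, 0, 0, 0, -1]'

```text
clock: 14.02
eef_pos: [547.6, -160.6, 234.8]
tool_rot: [3.079, -0.011, 1.221]
force: [0.9, -1.9, 0.5]
width: 85.4
gripper_force: 0.0
```

```bash
python3 st.py; python3 - <<'E'
from h import *
c=ctrl.calibration("wrist");i=ctrl.get_image("wrist")[:,:,::-1]
np.savez("w3.npz",**c);cv2.imwrite("pics/w3.png",i);cv2.imwrite("pics/top3.png",ctrl.get_image("top")[:,:,::-1])
E
```

```text
[ 547.6 -160.6  234.8] [ 3.079 -0.011  1.221] [ 0.32  0.48 -0.12  1.8   0.07  0.8  -0.18] 85.39879887360449
[[ 0.343  0.937  0.062]
 [ 0.939 -0.343 -0.011]
 [ 0.011  0.062 -0.998]]
```

View pics/w3.png

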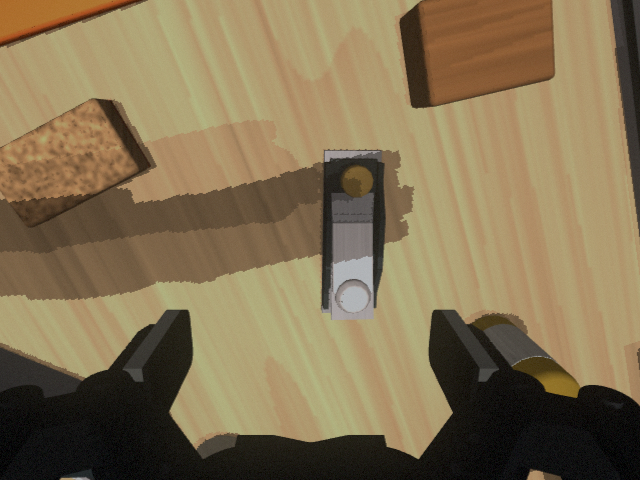

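The plane stands on its sole in the wrist view: knob centre (358,181), dome centre (352,296), toe edge (325,151)-(381,151).

```bash
python3 - <<'E'
from h import *
c=dict(np.load("w3.npz"))
K=onz(c,(358,181),37);D=onz(c,(352,296),45);v=(K-D)[:2];print(K,D,np.linalg.norm(v),"az",np.degrees(np.arctan2(v[1],v[0])))
e=v/np.linalg.norm(v);O=D[:2]+50*e;n=np.array([-e[1],e[0]]);print("O",O)
t0=onz(c,(325,151),3);t1=onz(c,(381,151),3);print("toe",(t0[:2]-O)@e,(t0[:2]-O)@n,(t1[:2]-O)@e,(t1[:2]-O)@n)
for p in((321,225),(384,225)):print("cheek",(onz(c,p,36)[:2]-O)@n)
s=ctrl.read_state();R=Ro.from_euler("xyz",s["tool_rot"]).as_matrix()
yaw=np.arctan2(e[1],e[0]);Rt=Ro.from_euler("xyz",[np.pi,0,yaw]).as_matrix()
print("turn deg",np.degrees(Ro.from_matrix(R.T@Rt).as_rotvec()),"shift in target axes to hover z120",Rt.T@(np.r_[O,120]-s["eef_pos"]))
E
```

```text
[ 605.12823218 -157.64724842   37.        ] [ 566.84451386 -252.47369097   45.        ] 102.26288327292941 az 68.01488387611873
O [ 585.56280005 -206.10963418]
toe 73.91578854741194 25.728732750144726 75.40824616352148 -25.731189085259587
cheek 29.77339246020522
cheek -25.872168535326207
turn deg [ 4.22751863 -0.70832574  1.71001426] shift in target axes to hover z120 [-26.5180572   42.53011483 116.88524315]
```

>>> carry_out --deltas '[4.2, -0.7, 2.2, 0, 0, 0, -1, 0, 0, 0, -0.031, 0.0425, 0.02, -1, 0, 0, 0, 0, 0, 0.05, -1, 0, 0, 0, 0, 0, 0.047, -1, 0, 0, 0, 0, 0, 0, -1]'

```text
clock: 14.75
eef_pos: [582.7, -211.4, 115.2]
tool_rot: [-3.134, 0.0, 1.176]
force: [-0.2, 0.5, 0.2]
width: 85.6
gripper_force: 0.0
```

```bash
python3 st.py
```

```text
[ 582.7 -211.4  115.2] [-3.134  0.     1.176] [ 0.36  0.73 -0.09  1.7   0.09  0.73 -0.17] 85.56465202541288
[[ 0.384  0.923 -0.007]
 [ 0.923 -0.384  0.003]
 [-0.    -0.007 -1.   ]]
```

>>> carry_out --deltas '[-0.4, 0, 0, 0, 0, 0.05, -1, 0, 0, 0, 0.001, 0, 0.035, -1, 0, 0, 0, 0, 0, 0.0215, -1, 0, 0, 0, 0, 0, 0, -0.5, 0, 0, 0, 0, 0, 0, 0, 0, 0, 0, 0, 0, 0, 1, 0, 0, 0, 0, 0, 0, 1, 0, 0, 0, 0, 0, 0, 1]'

```text
clock: 15.75
eef_pos: [586.0, -210.6, 14.6]
tool_rot: [3.132, -0.001, 1.177]
force: [-1.1, -0.1, 6.6]
width: 51.3
gripper_force: 65.2
```

>>> carry_out --deltas '[0, 0, 0, 0, 0, 0, 1]'

```text
clock: 15.88
eef_pos: [586.0, -210.6, 14.6]
tool_rot: [3.132, -0.001, 1.177]
force: [-1.0, 0.2, 6.8]
width: 50.8
gripper_force: 65.2
```

```bash
python3 st.py
```

```text
[ 586.  -210.6   14.6] [ 3.132e+00 -1.000e-03  1.177e+00] [ 0.34  0.87 -0.07  1.75  0.11  0.52 -0.19] 50.815192873174624
[[ 0.383  0.924  0.009]
 [ 0.924 -0.383 -0.003]
 [ 0.001  0.01  -1.   ]]
```

>>> carry_out --deltas '[0, 0, 0, 0, 0, 0, -0.5, 0, 0, 0, 0, 0, 0, -0.5, 0, 0, 0, 0, 0, 0, -0.5]'

```text
clock: 16.25
eef_pos: [585.3, -210.2, 12.6]
tool_rot: [3.134, -0.001, 1.177]
force: [-0.4, -0.4, -0.1]
width: 64.2
gripper_force: 0.0
```

```bash
python3 st.py
```

```text
[ 585.3 -210.2   12.6] [ 3.134e+00 -1.000e-03  1.177e+00] [ 0.34  0.88 -0.07  1.75  0.11  0.52 -0.19] 64.16958450759175
[[ 0.383  0.924  0.007]
 [ 0.924 -0.383 -0.002]
 [ 0.001  0.008 -1.   ]]
```

>>> carry_out --deltas '[0.4, 0, 0, 0, 0, 0.005, -0.5, 0, 0, 0, 0, 0, 0, -0.5, 0, 0, 0, 0, 0, 0, 0.5, 0, 0, 0, 0, 0, 0, 1, 0, 0, 0, 0, 0, 0, 1]'

```text
clock: 16.88
eef_pos: [585.7, -210.4, 7.7]
tool_rot: [3.14, -0.001, 1.178]
force: [1.4, -0.9, 0.8]
width: 51.0
gripper_force: 64.6
```

>>> carry_out --deltas '[0, 0, 0, 0, 0, -0.02, 1, 0, 0, 0, 0, 0, -0.05, 1, 0, 0, 0, 0, 0, -0.06, 1, 0, 0, 0, 0.02, -0.012, -0.05, 1, 0, 0, 0, 0.047, -0.027, 0, 1, 0, 0, 0, 0.047, -0.027, 0, 1, 0, 0, 0, 0.047, -0.027, 0, 1, 0, 0, 0, 0.047, -0.027, 0, 1, 0, 0, 0, 0.047, -0.027, 0, 1, 0, 0, 0, 0.047, -0.027, 0, 1, 0, 0, 0, 0.025, -0.017, 0, 1, 0, 0, 0, 0, 0, 0, 1]'

```text
clock: 18.38
eef_pos: [531.5, 168.9, 187.8]
tool_rot: [-3.139, -0.001, 1.184]
force: [0.0, -1.1, -8.1]
width: 51.0
gripper_force: 65.4
```

>>> carry_out --deltas '[0, 0, -10, 0, 0, 0, 1, 0, 0, -10, 0, 0, 0, 1, 0, 0, -10, 0, 0, 0, 1, 0, 0, -10, 0, 0, 0, 1, 0, 0, -10, 0, 0, 0, 1, 0, 0, -10, 0, 0, 0, 1, 0, 0, -10, 0, 0, 0, 1, 0, 0, -10, 0, 0, 0, 1, 0, 0, -10, 0, 0, 0, 1, 0, 0, -10, 0, 0, 0, 1, 0, 0, -5.8, 0, 0, 0, 1, 0, 0, 0, 0, 0, 0, 1]'

```text
clock: 19.88
eef_pos: [533.5, 162.7, 187.5]
tool_rot: [-3.14, -0.001, 3.021]
force: [0.1, 0.1, -7.1]
width: 50.8
gripper_force: 65.4
```

```bash
python3 st.py; python3 - <<'E'
from h import *
c=ctrl.calibration("wrist");i=ctrl.get_image("wrist")[:,:,::-1]
np.savez("w4.npz",**c);cv2.imwrite("pics/w4.png",i);cv2.imwrite("pics/top4.png",ctrl.get_image("top")[:,:,::-1])
E
```

```text
[533.5 162.7 187.5] [-3.140e+00 -1.000e-03  3.021e+00] [ 0.04  0.61 -0.6   1.81  0.45  0.86  0.67] 50.786467364226894
[[-0.993  0.121 -0.001]
 [ 0.121  0.993 -0.001]
 [ 0.001 -0.002 -1.   ]]
```

View pics/w4.png

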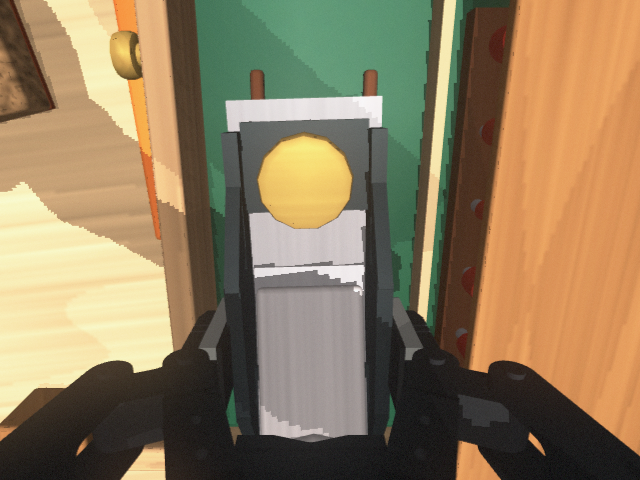

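The wrist view shows the held plane over the drawer. Its toe corners are (227,101) and (382,97), its knob (305,182). The cleat ends show ahead at (257,72) and (371,72).

```bash
python3 - <<'E'
from h import *
c=dict(np.load("w4.npz"));s=ctrl.read_state();R=Ro.from_euler("xyz",s["tool_rot"]).as_matrix();p=s["eef_pos"]
f=lambda uv,z:R.T@(onz(c,uv,z)-p)
zs=p[2]-7.7
t0,t1=f((227,101),zs+4),f((382,97),zs+4);print("toe",t0,t1,np.degrees(np.arctan2(t1[0]-t0[0],t1[1]-t0[1])));print("knob",f((305,182),zs+37))
a,b=f((257.5,72),80),f((371,72),80);print("cleat ends tool",a,b,np.linalg.norm(a-b),np.degrees(np.arctan2((b-a)[0],(b-a)[1])))
print("bay tool",R.T@(np.array([534.6,164.8,72])-p))
# fresh cleat axis from w1 in world
u=np.array([438.5-635,208.9-186]);v=np.array([432.4-628.2,144.1-120.6]);print([np.degrees(np.arctan2(k[1],k[0])) for k in(u,v)])
ct=ctrl.calibration("top")
E
```

```text
toe [ 78.8638974  -29.379106     3.74513348] [80.17497267 23.3803645   3.69827921] 1.4235097922486855
knob [ 56.47113139  -2.43759622 -29.28432382]
cleat ends tool [ 97.60481545 -31.22457517 107.65227138] [ 97.62724739  33.65478994 107.59427342] 64.87939490512686 0.01980993052603039
bay tool [ -0.74680962   1.45682409 115.59952859]
[np.float64(173.3527667122604), np.float64(173.15607271002528)]
```

>>> carry_out --deltas '[0, 0, 1, -0.001, 0.002, 0.02, 1, 0, 0, 0, 0, 0, 0.03, 1, 0, 0, 0, 0, 0, 0.025, 1, 0, 0, 0, 0, 0, 0.014, 1, 0, 0, 0, 0, 0, 0, 1]'

```text
clock: 20.6
eef_pos: [534.7, 166.5, 98.1]
tool_rot: [-3.141, -0.001, 3.006]
force: [-0.3, 0.4, -6.6]
width: 51.5
gripper_force: 65.3
```

```bash
python3 st.py; python3 - <<'E'
from h import *
c=ctrl.calibration("wrist");i=ctrl.get_image("wrist")[:,:,::-1]
np.savez("w5.npz",**c);cv2.imwrite("pics/w5.png",i);cv2.imwrite("pics/w5c.png",cv2.resize(i[40:240,180:440],(780,600),interpolation=cv2.INTER_CUBIC))
E
```

```text
[534.7 166.5  98.1] [-3.141e+00 -1.000e-03  3.006e+00] [-0.03  0.73 -0.51  1.88  0.55  0.68  0.57] 51.45970320799758
[[-0.991  0.135 -0.001]
 [ 0.135  0.991 -0.   ]
 [ 0.001 -0.001 -1.   ]]
```

View pics/w5c.png

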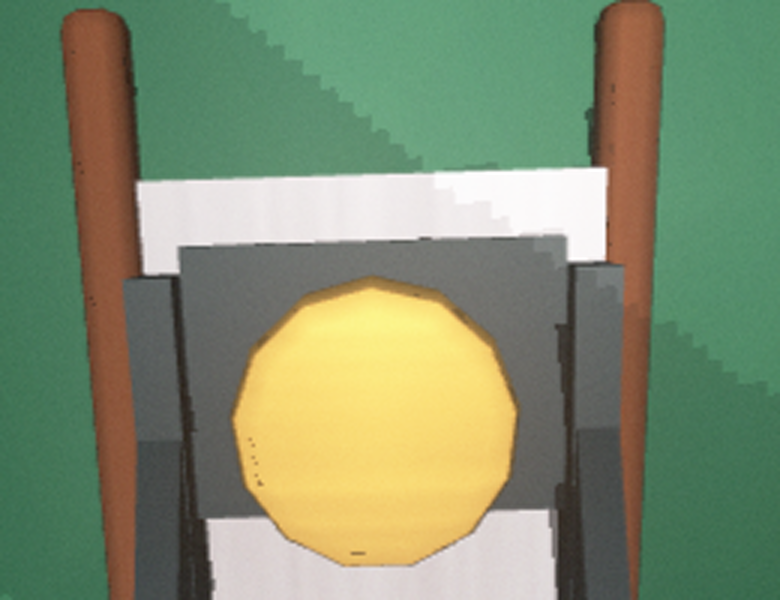

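The crop shows the toe edge (137,183)-(608,168) lying between the cleats' inner edges (137) and (596). The plane is about 1 mm right and 0.5° off. I'll correct it and lower.

>>> carry_out --deltas '[0, 0, 0.4, 0, -0.0015, 0.004, 1, 0, 0, 0, 0, 0, 0.005, 1, 0, 0, 0, 0, 0, 0.004, 1, 0, 0, 0, 0, 0, 0.002, 1, 0, 0, 0, 0, 0, 0, 1]'

```text
clock: 21.28
eef_pos: [534.9, 165.4, 83.5]
tool_rot: [3.141, -0.0, 3.0]
force: [-1.0, 0.4, -6.2]
width: 51.1
gripper_force: 65.4
```

>>> carry_out --deltas '[0, 0, 0, 0, 0, 0.002, 1, 0, 0, 0, 0, 0, 0.001, 1, 0, 0, 0, 0, 0, 0, 1]'

```text
clock: 21.65
eef_pos: [535.0, 165.3, 80.7]
tool_rot: [3.141, 0.0, 3.0]
force: [0.6, 0.6, -5.4]
width: 51.0
gripper_force: 65.4
```

>>> carry_out --deltas '[0, 0, 0, 0, 0, 0.001, 1, 0, 0, 0, 0, 0, 0, 1]'

```text
clock: 21.9
eef_pos: [535.2, 165.5, 79.8]
tool_rot: [3.141, 0.001, 3.0]
force: [-0.6, 0.7, -5.8]
width: 51.1
gripper_force: 65.4
```

>>> carry_out --deltas '[0, 0, 0, 0, 0, 0.001, 1, 0, 0, 0, 0, 0, 0, 1]'

```text
clock: 22.15
eef_pos: [535.2, 165.7, 79.7]
tool_rot: [3.141, 0.001, 3.0]
force: [-2.4, -0.4, 4.8]
width: 50.9
gripper_force: 66.7
```

>>> carry_out --deltas '[0, 0, 0, 0, 0, 0.001, 1, 0, 0, 0, 0, 0, 0, 1]'

```text
clock: 22.4
eef_pos: [535.3, 166.4, 79.7]
tool_rot: [3.14, 0.002, 3.0]
force: [-4.7, -0.5, 12.7]
width: 51.2
gripper_force: 67.5
```

Floor contact came exactly at the expected height. I'll open gently and lift away.

>>> carry_out --deltas '[0, 0, 0, 0, 0, -0.001, 0, 0, 0, 0, 0, 0, 0, -0.4, 0, 0, 0, 0, 0, 0, -0.5, 0, 0, 0, 0, 0, 0, -0.5, 0, 0, 0, 0, 0, -0.02, -0.5, 0, 0, 0, 0, 0, -0.04, -0.5, 0, 0, 0, 0, 0, -0.05, -0.5, 0, 0, 0, 0, -0.03, -0.06, -0.5, 0, 0, 0, 0, -0.05, -0.03, -0.5, 0, 0, 0, 0, 0, 0, 0]'

```text
clock: 23.65
eef_pos: [525.3, 83.4, 276.5]
tool_rot: [-3.14, 0.005, 2.992]
force: [-0.8, 0.3, -0.3]
width: 47.6
gripper_force: 0.0
```

```bash
python3 st.py; python3 - <<'E'
from h import *
c=ctrl.calibration("wrist");i=ctrl.get_image("wrist")[:,:,::-1]
np.savez("w6.npz",**c);cv2.imwrite("pics/w6.png",i)
print(proj(c,(525,83,106)))
E
```

```text
[525.3  83.4 276.5] [-3.14   0.005  2.992] [ 0.24  0.47 -0.67  1.78  0.34  1.01  0.86] 47.58323307086232
[[-0.989  0.149  0.005]
 [ 0.149  0.989 -0.002]
 [-0.005 -0.002 -1.   ]]
[310.12888157 211.17860061]
```

View pics/w6.png

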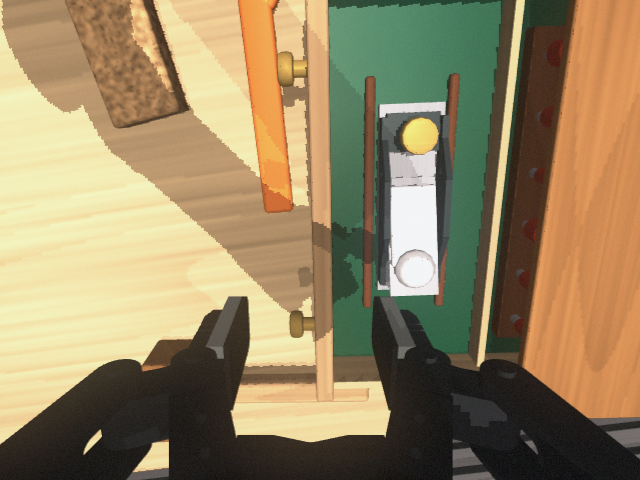

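The plane sits between the cleats: knob at (420,135), dome at (415,268), cleats at x≈370 and x≈448. Now I'll close the fingers, move in front of the drawer and compute the travel.

>>> carry_out --deltas '[0, 0, -1.9, 0, -0.025, 0, 1, 0, 0, 0, 0, -0.03, 0.03, 1, 0, 0, 0, 0, 0, 0.05, 1, 0, 0, 0, 0, 0, 0.05, 1, 0, 0, 0, 0, 0, 0.035, 1, 0, 0, 0, 0, 0, 0.018, 1, 0, 0, 0, 0, 0, 0, 1]'

```text
clock: 24.58
eef_pos: [515.6, 35.1, 89.5]
tool_rot: [3.141, -0.004, 3.035]
force: [-0.2, 0.2, 0.1]
width: 0.0
gripper_force: 0.0
```

```bash
python3 st.py; python3 - <<'E'
from h import *
c=dict(np.load("w6.npz"));c1=dict(np.load("w1.npz"))
n=np.array([.117,.993,0]);bay=np.array([534.6,164.8,0])
f=lambda c,p,z:(onz(c,p,z)-bay)@n
print("chest top edge, bay x:",f(c,(553,200),136),f(c,(565,100),136),"w1",f(c1,(320,130),136),f(c1,(107,25),136),f(c1,(537,222),136))
print("front outer top:",f(c,(309,150),124),f(c1,(78,236),124),f(c1,(413,370),124))
print("tcp",(ctrl.read_state()["eef_pos"]-bay)@n)
E
```

```text
[515.6  35.1  89.5] [ 3.141 -0.004  3.035] [ 0.21  0.7  -0.5   2.    0.59  0.59  0.77] 0.019200349619421943
[[-0.994  0.106 -0.004]
 [ 0.106  0.994  0.001]
 [ 0.004  0.001 -1.   ]]
chest top edge, bay x: 89.77368295163068 87.92758765545362 w1 82.4580476394452 87.87542327802014 86.82248829862249
front outer top: -81.55276441587658 -79.36326675978303 -82.60017407423055
tcp -131.01870803972113
```

>>> carry_out --deltas '[0, 0, 0, 0, 0.015, 0, 1, 0, 0, 0, 0, 0.01, 0, 1, 0, 0, 0, 0, 0.004, 0, 1, 0, 0, 0, 0, 0.004, 0, 1, 0, 0, 0, 0, 0.004, 0, 1, 0, 0, 0, 0, 0.005, 0, 1, 0, 0, 0, 0, 0.006, 0, 1, 0, 0, 0, 0, 0.008, 0, 1, 0, 0, 0, 0, 0.01, 0, 1]'

```text
clock: 25.7
eef_pos: [524.8, 99.6, 91.6]
tool_rot: [3.141, 0.001, 3.032]
force: [2.0, -1.4, 0.6]
width: -0.0
gripper_force: 0.8
```

>>> carry_out --deltas '[0, 0, 0, 0, 0.01, 0, 1, 0, 0, 0, 0, 0.01, 0, 1, 0, 0, 0, 0, 0.01, 0, 1, 0, 0, 0, 0, 0.01, 0, 1, 0, 0, 0, 0, 0.01, 0, 1, 0, 0, 0, 0, 0.01, 0, 1]'

```text
clock: 26.45
eef_pos: [531.0, 159.5, 91.6]
tool_rot: [3.141, 0.0, 3.033]
force: [0.8, -1.1, -0.1]
width: -0.5
gripper_force: 0.9
```

```bash
python3 st.py; python3 - <<'E'
from h import *
n=np.array([.117,.993,0]);bay=np.array([534.6,164.8,0])
print("tcp",(ctrl.read_state()["eef_pos"]-bay)@n)
i=ctrl.get_image("top")[:,:,::-1];cv2.imwrite("pics/top7.png",i);c=ctrl.calibration("top")
t=cv2.cvtColor(i,cv2.COLOR_BGR2HSV)
m=cv2.inRange(t,(60,60,20),(95,255,255));m[:, :200]=0;m[:,290:]=0;m[300:]=0
for r in(200,220,250):
    print(r,m[r].sum()//255, np.flatnonzero(m[r])[[0,-1]] if m[r].any() else 0)
E
```

```text
[531.  159.5  91.6] [3.141 0.    3.033] [-0.03  0.73 -0.49  1.9   0.55  0.65  0.6 ] -0.45284381594395423
[[-0.994  0.109  0.   ]
 [ 0.109  0.994  0.001]
 [-0.     0.001 -1.   ]]
tcp -5.6848273863694985
200 0 0
220 5 [244 248]
250 9 [221 249]
```

>>> carry_out --deltas '[0, 0, 0, 0, 0.01, 0, 1, 0, 0, 0, 0, 0.01, 0, 1, 0, 0, 0, 0, 0.008, 0, 1, 0, 0, 0, 0, 0.007, 0, 1, 0, 0, 0, 0, 0.006, 0, 1, 0, 0, 0, 0, 0.005, 0, 1, 0, 0, 0, 0, 0.004, 0, 1, 0, 0, 0, 0, 0, 0, 1]'

```text
clock: 27.5
eef_pos: [536.3, 209.6, 91.8]
tool_rot: [3.14, 0.001, 3.033]
force: [1.2, -0.7, -0.1]
width: 0.2
gripper_force: 0.0
```

>>> carry_out --deltas '[0, 0, 0, 0, 0.004, 0, 1, 0, 0, 0, 0, 0.004, 0, 1]'

```text
clock: 27.75
eef_pos: [537.2, 216.4, 91.7]
tool_rot: [3.141, 0.0, 3.032]
force: [0.1, -2.0, 0.7]
width: 0.4
gripper_force: 0.8
```

>>> carry_out --deltas '[0, 0, 0, 0, 0.003, 0, 1]'

```text
clock: 27.88
eef_pos: [537.7, 219.8, 91.7]
tool_rot: [3.141, 0.001, 3.033]
force: [1.1, -2.1, 0.2]
width: 0.1
gripper_force: 0.8
```

>>> carry_out --deltas '[0, 0, 0, 0, 0.002, 0, 1, 0, 0, 0, 0, 0.002, 0, 1]'

```text
clock: 28.12
eef_pos: [538.1, 223.4, 91.7]
tool_rot: [3.141, 0.001, 3.032]
force: [-0.4, -3.4, 3.2]
width: -0.0
gripper_force: 1.9
```

>>> carry_out --deltas '[0, 0, 0, 0, 0.002, 0, 1, 0, 0, 0, 0, 0.002, 0, 1]'

```text
clock: 28.38
eef_pos: [538.1, 223.9, 91.7]
tool_rot: [-3.136, -0.001, 3.031]
force: [-2.8, -11.3, 6.7]
width: 0.0
gripper_force: 5.4
```

>>> carry_out --deltas '[0, 0, 0, 0, 0.002, 0, 1, 0, 0, 0, 0, 0.002, 0, 1]'

```text
clock: 28.62
eef_pos: [538.0, 223.8, 91.7]
tool_rot: [-3.129, -0.002, 3.029]
force: [-4.7, -18.5, 15.1]
width: 0.1
gripper_force: 8.1
```

Pushing stalls at about 18 N with an upward component. The flared finger links are probably meeting the chest's top edge, not the catch. I'll back off, turn the gripper a quarter turn to present its thin side, and push a little higher.

>>> carry_out --deltas '[0, 0, 0, 0, -0.015, 0, 1, 0, 0, 0, 0, -0.03, 0, 1, 0, 0, -10, 0, 0, -0.01, 1, 0, 0, -10, 0, 0, 0, 1, 0, 0, -10, 0, 0, 0, 1, 0, 0, -10, 0, 0, 0, 1, 0, 0, -10, 0, 0, 0, 1, 0, 0, -10, 0, 0, 0, 1, 0, 0, -10, 0, 0, 0, 1, 0, 0, -10, 0, 0, 0, 1, 0, 0, -10, 0, 0, 0, 1, 0, 0, 0, 0, 0, 0, 1]'

```text
clock: 30.12
eef_pos: [533.8, 187.4, 101.4]
tool_rot: [3.141, 0.003, -1.681]
force: [-0.3, 0.0, -0.5]
width: 0.1
gripper_force: 0.0
```

```bash
python3 st.py; python3 - <<'E'
from h import *
n=np.array([.117,.993,0]);bay=np.array([534.6,164.8,0]);c=ctrl.calibration("top")
i=ctrl.get_image("top")[:,:,::-1];cv2.imwrite("pics/top8.png",i)
# brass knobs of the drawer: compare with start
for nme in("top0","top8"):
    t=cv2.cvtColor(cv2.imread(f"pics/{nme}.png"),cv2.COLOR_BGR2HSV)
    m=cv2.inRange(t,(15,110,60),(32,255,255));m[:,:195]=0;m[:,300:]=0;m[:165]=0;m[300:]=0
    for k in cv2.findContours(m,0,2)[0]:
        if 8<cv2.contourArea(k)<120:
            x,y,w,h=cv2.boundingRect(k);print(nme,x,y,w,h,"bayx",((onz(c,(x+w/2,y+h/2),96)-bay)@n).round(1))
E
```

```text
[533.8 187.4 101.4] [ 3.141e+00  3.000e-03 -1.681e+00] [ 0.16  0.86 -0.91  1.86  0.87  0.89  1.85] 0.11882384136257691
[[-0.11  -0.994 -0.   ]
 [-0.994  0.11   0.003]
 [-0.003  0.001 -1.   ]]
top0 266 266 11 9 bayx -90.5
top0 279 189 10 9 bayx -92.7
top8 209 257 10 10 bayx 61.8
top8 283 243 9 6 bayx -122.6
```

>>> carry_out --deltas '[0, 0, 0, -0.012, 0, 0, 1, 0, 0, 0, -0.012, 0, 0, 1, 0, 0, 0, -0.008, 0, 0, 1, 0, 0, 0, -0.003, 0, 0, 1, 0, 0, 0, 0, 0, 0, 1]'

```text
clock: 30.8
eef_pos: [537.7, 221.7, 101.6]
tool_rot: [-3.141, 0.0, -1.679]
force: [-0.3, 0.2, -0.1]
width: -0.0
gripper_force: 0.0
```

>>> carry_out --deltas '[0, 0, 0, -0.002, 0, 0, 1, 0, 0, 0, -0.002, 0, 0, 1]'

```text
clock: 31.05
eef_pos: [538.3, 225.2, 101.6]
tool_rot: [-3.141, 0.0, -1.68]
force: [0.3, -0.3, -0.1]
width: 0.1
gripper_force: 0.0
```

>>> carry_out --deltas '[0, 0, 0, -0.002, 0, 0, 1, 0, 0, 0, -0.002, 0, 0, 1]'

```text
clock: 31.3
eef_pos: [538.5, 227.3, 101.6]
tool_rot: [-3.142, -0.004, -1.681]
force: [-1.4, -7.3, 5.7]
width: 0.2
gripper_force: 3.7
```

>>> carry_out --deltas '[0, 0, 0, -0.002, 0, 0, 1, 0, 0, 0, 0, 0, 0, 1]'

```text
clock: 31.55
eef_pos: [538.6, 227.5, 101.5]
tool_rot: [3.141, -0.007, -1.682]
force: [-1.7, -8.5, 5.9]
width: -0.2
gripper_force: 4.3
```

>>> carry_out --deltas '[0, 0, 0, -0.002, 0, 0, 1, 0, 0, 0, 0, 0, 0, 1]'

```text
clock: 31.8
eef_pos: [538.6, 227.7, 101.5]
tool_rot: [3.141, -0.01, -1.682]
force: [-2.0, -11.5, 9.4]
width: -0.3
gripper_force: 6.0
```

>>> carry_out --deltas '[0, 0, 0, 0, 0, -0.0015, 1, 0, 0, 0, 0, 0, 0, 1]'

```text
clock: 32.05
eef_pos: [538.5, 227.6, 101.7]
tool_rot: [3.14, -0.01, -1.683]
force: [-0.3, -9.9, -0.7]
width: -0.0
gripper_force: 4.7
```

>>> carry_out --deltas '[0, 0, 0, -0.002, 0, -0.0005, 1, 0, 0, 0, 0, 0, 0, 1]'

```text
clock: 32.3
eef_pos: [538.5, 227.7, 101.7]
tool_rot: [3.14, -0.014, -1.683]
force: [-0.6, -11.9, 0.4]
width: 0.3
gripper_force: 6.3
```

>>> carry_out --deltas '[0, 0, 0, -0.002, 0, -0.0005, 1, 0, 0, 0, 0, 0, 0, 1]'

```text
clock: 32.55
eef_pos: [538.6, 228.4, 101.7]
tool_rot: [3.139, -0.016, -1.684]
force: [-1.4, -13.6, -0.3]
width: -0.4
gripper_force: 7.0
```

>>> carry_out --deltas '[0, 0, 0, -0.0015, 0, -0.0003, 1, 0, 0, 0, 0, 0, 0, 1]'

```text
clock: 32.8
eef_pos: [538.6, 229.0, 101.8]
tool_rot: [3.139, -0.017, -1.684]
force: [-1.5, -15.6, -1.9]
width: 0.1
gripper_force: 7.5
```

>>> carry_out --deltas '[0, 0, 0, -0.0015, 0, -0.0003, 1, 0, 0, 0, 0, 0, 0, 1]'

```text
clock: 33.05
eef_pos: [538.8, 230.4, 101.8]
tool_rot: [3.139, -0.017, -1.684]
force: [-0.2, -14.2, -3.8]
width: 0.3
gripper_force: 7.2
```

>>> carry_out --deltas '[0, 0, 0, -0.0015, 0, -0.0003, 1, 0, 0, 0, 0, 0, 0, 1]'

```text
clock: 33.3
eef_pos: [539.1, 233.1, 101.9]
tool_rot: [3.139, -0.015, -1.684]
force: [0.3, -10.6, -7.6]
width: 0.2
gripper_force: 5.4
```

>>> carry_out --deltas '[0, 0, 0, 0, 0, 0.001, 1, 0, 0, 0, 0, 0, 0, 1]'

```text
clock: 33.55
eef_pos: [539.6, 238.5, 102.5]
tool_rot: [3.14, -0.005, -1.682]
force: [-0.3, -2.0, -1.7]
width: 0.1
gripper_force: 1.1
```

>>> carry_out --deltas '[0, 0, 0, -0.001, 0, 0, 1, 0, 0, 0, 0, 0, 0, 1]'

```text
clock: 33.8
eef_pos: [539.6, 239.2, 102.8]
tool_rot: [3.14, -0.006, -1.681]
force: [-0.5, -7.5, -2.8]
width: -0.0
gripper_force: 3.7
```

>>> carry_out --deltas '[0, 0, 0, -0.002, 0, 0, 1, 0, 0, 0, 0, 0, 0, 1]'

```text
clock: 34.05
eef_pos: [539.6, 239.1, 102.8]
tool_rot: [3.14, -0.01, -1.682]
force: [-1.4, -12.3, 1.3]
width: 0.1
gripper_force: 5.9
```

>>> carry_out --deltas '[0, 0, 0, -0.002, 0, 0, 1, 0, 0, 0, 0, 0, 0, 1]'

```text
clock: 34.3
eef_pos: [539.6, 238.9, 102.8]
tool_rot: [3.14, -0.014, -1.683]
force: [-3.2, -16.1, 4.3]
width: 0.1
gripper_force: 8.0
```

>>> carry_out --deltas '[0, 0, 0, -0.002, 0, 0, 1, 0, 0, 0, 0, 0, 0, 1]'

```text
clock: 34.55
eef_pos: [539.5, 238.9, 102.8]
tool_rot: [3.14, -0.018, -1.684]
force: [-5.4, -19.5, 8.7]
width: -0.2
gripper_force: 10.1
```

It is at a hard stop. I'll back off and verify without pictures.

>>> carry_out --deltas '[0, 0, 0, 0.012, 0, 0, 1, 0, 0, 0, 0.03, 0, 0, 1, 0, 0, 0, 0.05, 0, 0, 1, 0, 0, 0, 0.05, 0, -0.04, 1, 0, 0, 0, 0.05, 0, -0.06, 1, 0, 0, 0, 0.05, 0, -0.05, 1, 0, 0, 0, 0.05, 0, 0, 1, 0, 0, 0, 0, 0, 0, 1]'

```text
clock: 35.55
eef_pos: [511.2, -28.6, 235.3]
tool_rot: [-3.14, -0.0, -1.687]
force: [-0.9, 1.6, 0.6]
width: -0.1
gripper_force: 0.0
```

```bash
python3 st.py; python3 - <<'E'
from h import *
n=np.array([.117,.993,0]);bay=np.array([534.6,164.8,0]);c=ctrl.calibration("top")
i=ctrl.get_image("top")[:,:,::-1];cv2.imwrite("pics/top9.png",i);s9=ctrl.get_image("scene")[:,:,::-1];cv2.imwrite("pics/scene9.png",s9)
t=cv2.cvtColor(i,cv2.COLOR_BGR2HSV)
m=cv2.inRange(t,(15,110,60),(32,255,255));m[:,:195]=0;m[:,300:]=0;m[:165]=0;m[300:]=0
for k in cv2.findContours(m,0,2)[0]:
    if 8<cv2.contourArea(k)<120:
        x,y,w,h=cv2.boundingRect(k);print(x,y,w,h,"bayx",((onz(c,(x+w/2,y+h/2),96)-bay)@n).round(1))
g=cv2.inRange(t,(60,60,20),(95,255,255));print("green px in drawer area",(g[150:295,195:300]>0).sum())
d=cv2.absdiff(i,cv2.imread("pics/top0.png")).max(2)>50
d=cv2.morphologyEx(d.astype(np.uint8),2,np.ones((3,3)))
print("changed:",[cv2.boundingRect(k) for k in cv2.findContours(d,0,2)[0] if cv2.contourArea(k)>15])
E
```

```text
[511.2 -28.6 235.3] [-3.14  -0.    -1.687] [ 0.7   0.65 -1.11  1.88  0.67  1.05  2.34] -0.1163987171033381
[[-0.116 -0.993  0.002]
 [-0.993  0.116 -0.001]
 [ 0.    -0.002 -1.   ]]
204 257 10 10 bayx 74.7
283 229 10 14 bayx -120.0
218 180 10 14 bayx 71.5
green px in drawer area 16
changed: [(305, 466, 7, 5), (272, 452, 22, 20), (298, 450, 21, 15), (326, 448, 12, 10), (293, 435, 6, 7), (468, 426, 12, 8), (500, 425, 10, 8), (0, 414, 271, 66), (330, 407, 8, 13), (505, 397, 5, 15), (264, 390, 29, 23), (327, 378, 97, 102), (448, 364, 48, 61), (417, 340, 8, 12), (520, 339, 50, 66), (430, 336, 96, 31), (422, 328, 8, 9), (7, 328, 47, 35), (510, 326, 30, 12), (99, 326, 17, 7), (408, 313, 16, 14), (315, 313, 83, 88), (73, 301, 226, 90), (86, 289, 35, 16), (469, 283, 6, 6), (457, 277, 8, 5), (264, 272, 9, 19), (207, 267, 4, 11), (211, 245, 4, 10), (409, 237, 21, 19), (361, 235, 32, 42), (402, 231, 6, 5), (268, 195, 17, 73), (290, 190, 163, 129), (280, 175, 7, 16), (323, 169, 26, 17), (211, 166, 66, 121)]
```

```bash
python3 - <<'E'
from h import *
for a,b,B in(("scene0","scene9",{"mallet":(268,308,106,50),"sander":(288,205,30,42),"push":(334,203,30,75),"glue":(150,283,40,52),"jar":(163,195,35,42),"gauge":(472,240,88,32),"turq":(388,163,25,42),"bigplane":(203,160,75,55),"square":(108,235,40,90)}),):
    A=cv2.imread(f"pics/{a}.png");C=cv2.imread(f"pics/{b}.png")
    for n,(x,y,w,h) in B.items():
        r=cv2.matchTemplate(C[y-12:y+h+12,x-12:x+w+12],A[y:y+h,x:x+w],cv2.TM_CCOEFF_NORMED);_,v,_,l=cv2.minMaxLoc(r);print(n,(l[0]-12,l[1]-12),round(v,3))
E
```

```text
mallet (0, 0) 0.761
sander (0, 0) 0.655
push (0, 0) 0.569
glue (0, 0) 1.0
jar (0, 0) 1.0
gauge (0, 0) 1.0
turq (0, 0) 0.815
bigplane (1, 0) 0.778
square (0, 0) 1.0
```

Nothing else has moved; the lower match scores come from shadows. I'm handing in.

```bash
python3 -c "
from cell import ctrl
print(ctrl.finish_job())"
```

```text
the job is handed in; nothing more can be done
None
```

The block plane stands on its sole between the cleats and the drawer is fully home past its catch, handed in at about 36 s with the other things unmoved as far as the images show; I viewed 11 pictures, one over the limit of 10.

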